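Tighten the price-card stand and hold the spring clip open around the card's edge

TASK

At the checkout, turn both red winged bolts on the foot of the price-card stand clockwise to their end stops. Then pinch the levers of the blue spring clip to open it fully, carry it to the yellow card and slip its gaping jaws from the side around the card's right-hand edge (right as seen from the robot), about 90 mm above the counter, one jaw on each side and neither touching the card, so that the cashier can slide a coupon in. Finish while still holding the clip squeezed open there, and leave the other goods where they stand.

Things in the scene. Friction and masses are not known exactly. Their poses are not given: they have to be found in the camera images.
- stand: Price-card stand, fixed. Grey foot 150 (its x) x 146 (y) x 12 mm tall; origin at the centre of its underside; x points from the bolts to the card. Yellow card 4 mm thick (along x), 110 mm wide (y -55 to +55 mm) stands at stand x = +55 mm, its top 135 mm above the counter; a black rail 20 mm thick, 116 mm wide holds its foot, up to 32 mm high.
- card_edge (a point): Point on the card's right-hand edge (right as seen from the robot; the -y edge of the stand), in the middle of the card's thickness, 90 mm above the counter. Axes as stand: x across the card's thickness, y from this edge into the card, z up.
- bolt_left (a joint): Angle of the left captive bolt (stand +y side): grows clockwise seen from above, starts somewhere between 0.5 and 1.0 rad and has its tight end stop at 1.9 rad. Stiff (about 0.06 N m), stays where left; turns on the spot, not rising or sinking. At the stop the wing lies along the stand's x, its white-marked end towards the card.
- bolt_right (a joint): The same for the right captive bolt (stand -y side).
- bolt_left_grip (a point): Middle of the left bolt's red wing, on the turning axis (stand x = -35, y = +48 mm), 36 mm above the counter. The wing is a bar 42 mm long along this point's x, 12 mm thick along its y, from 23 to 49 mm above the counter (under it a round collar 32 mm across); the point turns with the bolt; +x is the white-marked end.
- bolt_right_grip (a point): The same for the right bolt (stand x = -35, y = -48 mm).
- clip: Blue spring clip, 60 g, lying on its side, 36 mm tall. Origin: on the steel pivot pin, at the clip's underside; z along the pin (up), x from pivot to jaws. Two flat plates 4 mm thick, at +y and -y: jaws reach 55 mm ahead of the pivot, ribbed levers 50 mm behind it. Shut, the lever ends are 52 mm apart over their outsides; squeeze there, about 36 mm behind the pivot. Springs shut if let go.
- clip_mouth (a point): Point midway between the jaw ends, 55 mm ahead of the pivot, at half the clip's height (18 mm above its underside). Axes as clip.
- jaw_left (a joint): Opening of the clip's +y plate about the pivot: 0 shut (jaw ends meet), 0.206 rad at its stop. At the stop the two plates are parallel to the clip's x, 32 mm apart over their outsides (24 mm inside, so the jaws gape 24 mm). The spring pushes back with about 3 to 7 N on each lever. Both plates open equally.
- jaw_right (a joint): The same for the -y plate.
- receipt_roll: Bystander: white receipt paper roll standing on end, 64 mm across, 57 mm tall; origin at the centre of its underside.
- mint_tin: Bystander: flat green tin 60 x 95 x 21 mm; origin at the centre of its underside.
- soup_can: Bystander: can 74 mm across, 105 mm tall; origin at the centre of its underside.
- honey_jar: Bystander: amber jar 68 mm across, 95 mm tall; origin at the centre of its underside.
- tea_box: Bystander: green box 75 x 130 x 70 mm tall; origin at the centre of its underside.
- rice_pack: Bystander: white pack with a red panel 100 x 150 x 45 mm tall; origin at the centre of its underside.
- stapler: Bystander: orange and black stapler 120 x 32 x 43 mm tall; origin at the centre of its underside.

How it is judged:
On the way, in this order (a step that is already met when the one before it is completed fails the run):
1. both bolts turned clockwise to their end stops (value of joint each of bolt_left, bolt_right above 1.8 rad), for 0.2 s.
2. the clip squeezed open in the fingers and lifted clear of the counter (value of joint each of jaw_left, jaw_right above 0.15 rad and contact force between the fingers and clip above 3 N and height (world z) of clip above 0.03 m), for 0.2 s.
At the end, for the whole second after the job is handed in: Bolts within 0.1 rad of their stops; fingers hold the clip (over 3 N) open over 0.15 rad a side, still, tilt under 0.25; jaw ends 8-42 mm past the right edge, mouth within 8 mm of the card's mid-plane, 30 mm of 90 mm height, 0.2 rad of the card; clip on stand under 0.5 N (all of step 1 and all of step 2 and x of clip_mouth in the frame of card_edge between -0.008 and 0.008 m and y of clip_mouth in the frame of card_edge between 0.008 and 0.042 m and z of clip_mouth in the frame of card_edge between -0.03 and 0.03 m and angle between the x axis of clip and the y axis of stand, either way round below 0.2 rad and angle between clip's own z axis and vertical below 0.25 rad and contact force between clip and stand below 0.5 N and linear speed of clip below 0.03 m/s); the arm keeps its last pose, push and grip.
It fails at once if a bystander was moved by more than 30 mm (distance of any of receipt_roll, mint_tin, soup_can, honey_jar, tea_box, rice_pack, stapler from where it was at the start of the episode above 0.03 m).
It fails at once if the clip was rammed into the stand (over 15 N) (contact force between clip and stand above 15 N).
It also fails if it takes over 58 s, if anything falls off the work surface, if the arm or the gripper's body presses on something with over 40 N, if the wrist force passes 120 N, or if a joint passes its speed limit or range.

ROBOT

A 6-joint arm with a two-finger parallel gripper is mounted at the origin on the work surface. World frame = base frame: x ahead of the robot, y to its left, z up, the work surface at z = 0. Lengths are in m, angles in rad, forces in N, time in s.
With the tool pointing down it reaches from about 0.3 to 0.775 m from the base axis. Payload 14.6 kg.
Tool frame: the origin (TCP) lies between the finger pads; the fingertips stand 19 mm ahead of it and the grasp point (between the pads) is the TCP (ctrl.finger_overhang is the distance from the TCP to the fingertips, in m); z points along the fingers, y is the direction in which the jaws open and shut (so a half turn about z gives the same grasp; the last joint's range is limited). The gripper opens to 94 mm and grips with 3 to 60 N. Pads are 16 mm wide; open, the fingers measure 119 mm over their backs; the gripper's body (75 mm by 177 mm) begins 78 mm behind the grasp point.
Start: joints at [1.236, 0.3, 1.521, -0, 1.321, -0.067], TCP at [0.146, 0.53, 0.224] pointing down, gripper open.
Joint ranges: [-3.03, 3.03], [-0.79, 2.21], [0.23, 2.52], [-1.04, 4.18], [0, 3.07], [-2.55, 2.55]. Speed limits (rad/s): [2.22, 2.22, 2.57, 3.14, 3.14, 3.14].

INTERFACE

Orientations are given as [roll, pitch, yaw] about the fixed x, y, z axes, in that order (R = Rz(yaw) Ry(pitch) Rx(roll)).
In Python, from station import ctrl gives the robot as it stands.
- The arm moves only by the tool send_rows, never from a script. Its argument "series" is a list of rows, each a list of 7 numbers: the turn, a rotation vector about the tool's x, y, z in degrees, then the shift along the tool's x, y, z in m, then the gripper's target within -1 to 1 (fully open at 1, half-way at 0, shut at -1). A call has 1 to 8 rows; each row is the pose to reach, as a shift and turn from the pose commanded when the call began, along the tool's axes at that moment; what a row does not reach only later rows make up. A row lasts 1/10 s, in which the tool goes at most 50 mm and 8.59 degrees, less where a joint would pass 70% of its speed; a pose out of reach is approached as far as the arm can. A call with a gripper value outside its range is refused whole. The fingers move at their own pace and stop on an object; "force" is the grip in N (left out, the last holds). Time passes only in rows, so rows that repeat a pose let the fingers close. It gives the time, the measured TCP pose, the force and the opening at its end, in the units of the state.
- ctrl.get_obs(): the state, without advancing time (a new reading comes with each control period).
- ctrl.camera(name): name is "side" or "top" or "wrist"; returns a dict with "pixels" (384x512x3 uint8, red, green, blue), "z_map" (384x512 float32, m along the optical axis (not along the pixel's ray), 0 where there is no reading), "fov_y" (degrees; the focal length in pixels is half the picture's height over the tangent of half this angle, whatever the lens; pixels are square), "cx", "cy" (the principal point, pixels), "k1" (the pictures are not rectified: a ray, as slopes to the right and down, at radius r is drawn at 1 + k1 r^2 times it, then the intrinsics apply), "R" (3x3) and "t" (3): a world point X has camera coordinates R X + t. Camera axes: x right, y down, z forward; pixel columns grow to the right and rows downward; lengths in m; the calibration is good to about 2 mm. A picture is of the moment at which its call begins.
- ctrl.hand_in(): hands the job in, once; it reports no verdict.
The state is a dict: "time_s": time; "qpos": joint angles; "joint_vel": joint speeds; "tau": joint torques, N m; "ee_pos": TCP position; "eef_rot": TCP orientation; "force": force on the tool from outside, world axes, zero at the start; "moment": the same for the moment, N m; "grip_width": finger opening in m.
Only numpy, scipy, OpenCV 4.12 (cv2) and the standard library are available. Lean on these libraries where they do the work, as an engineer would, in place of code of your own. Each camera call takes 0.05 s, during which the arm holds its last target.

## Working session

There is one attempt and no reset: what is moved stays moved. The work goes in short steps, Python scripts to look and compute and a tool call to move; the robot and the scene stay as the last step left them, time stands still between calls to the robot, and variables do not carry over. Pictures are saved under pics/ and viewed, and the job is handed in when it is done.

Besides the shell and the picture viewer there is one more tool, called after "Emit:" by a JSON object that holds its "name" and its "arguments", one argument or row to a line. send_rows: Moves the arm, as the interface text tells. Its arguments: {"type":"object","properties":{"series":{"type":"array"},"force":{"type":"number"}},"required":["series"]}

```bash
ls; mkdir -p pics
cat > h.py <<'E'
import numpy as np, cv2
from station import ctrl
def save(n,fn):
    c=ctrl.camera(n); cv2.imwrite('pics/'+fn+'.png',c['pixels'][:,:,::-1]); np.savez('pics/'+fn+'.npz',**c); return c
def f(c): return 192/np.tan(np.radians(float(c['fov_y']))/2)
def ray(c,u,v):
    p=np.array([(u-c['cx'])/f(c),(v-c['cy'])/f(c)],float); q=p.copy()
    for _ in range(20): q=p/(1+c['k1']*(q@q))
    d=c['R'].T@np.array([q[0],q[1],1.]); o=-c['R'].T@c['t']; return o,d
def onz(c,u,v,z):
    o,d=ray(c,u,v); return o+d*(z-o[2])/d[2]
def proj(c,X):
    k=c['R']@np.array(X)+c['t']; q=k[:2]/k[2]; q=q*(1+c['k1']*(q@q)); return q*f(c)+[c['cx'],c['cy']]
def pts(c,m):
    out=[]
    for v,u in zip(*np.nonzero(m)):
        z=c['z_map'][v,u]
        if z>0:
            o,d=ray(c,u,v); out.append(o+d*z)
    return np.array(out)
def load(fn): 
    return dict(np.load('pics/'+fn+'.npz'))
E
python3 - <<'E'
from h import *
for n in ['top','side','wrist']:
    c=save(n,n+'0'); print(n,c['fov_y'],c['cx'],c['cy'],c['k1'],-c['R'].T@c['t'])
print(ctrl.get_obs())
E
```

```text
pics
top 44.89112737404089 263.9922232886539 201.3797888384901 -0.03882724926635954 [ 0.39453849 -0.0460193   1.5580934 ]
side 47.26780556231092 262.3399550489326 191.24643190162482 -0.16108752672247964 [-0.13464842 -0.84901664  0.69258263]
wrist 70.15249634913454 255.23320902778434 190.34003517112262 -0.02105500200995589 [0.06498538 0.55298709 0.38574679]
{'time_s': 0.15, 'qpos': array([ 1.23637539e+00,  3.00320837e-01,  1.52141974e+00, -3.63779993e-05,
        1.32071253e+00, -6.65675774e-02]), 'joint_vel': array([ 7.75342865e-05, -2.75117502e-03, -1.83493399e-03, -1.62657690e-03,
       -7.12817865e-04,  1.14037374e-03]), 'tau': array([ 2.43709947e-03, -5.31948495e+01, -3.52828610e+01,  7.09134643e-02,
        2.35824077e-02,  6.83232244e-06]), 'ee_pos': array([0.14549889, 0.53021835, 0.22403701]), 'eef_rot': array([-3.14073176e+00, -2.20758679e-05,  2.87374830e+00]), 'force': array([ 0.04370707,  0.14814236, -0.35536495]), 'moment': array([ 0.02511345, -0.00348715, -0.00605841]), 'grip_width': 0.09383887988802574}
```

View pics/top0.png

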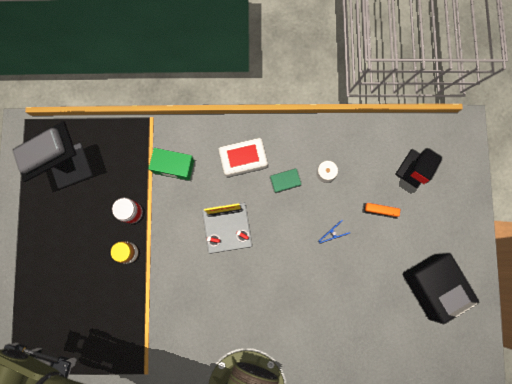

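View pics/side0.png

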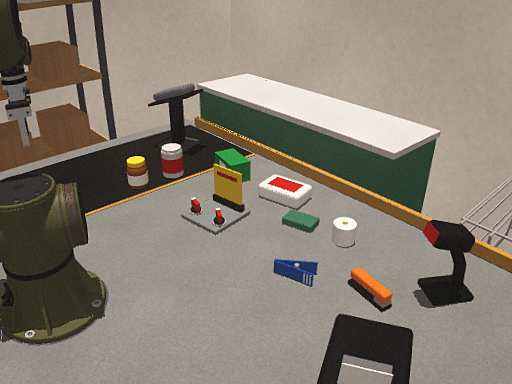

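View pics/wrist0.png

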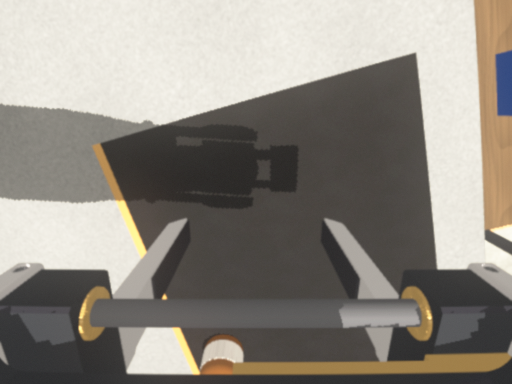

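The top view shows the stand near (227,230), with the bolts at (214,240) and (243,236), the clip near (335,234) and the card at (222,209). I'll zoom in on these.

Run:
```python
from h import *
c=load('top0'); p=c['pixels'][:,:,::-1]
a=cv2.resize(p[195:260,195:260],(390,390),interpolation=cv2.INTER_CUBIC);b=cv2.resize(p[200:265,300:365],(390,390),interpolation=cv2.INTER_CUBIC)
cv2.imwrite('pics/topz.png',np.hstack([a,b]))
c=load('side0'); p=c['pixels'][:,:,::-1]
a=cv2.resize(p[155:240,170:260],None,fx=4.3,fy=4.3,interpolation=cv2.INTER_CUBIC);b=cv2.resize(p[215:300,255:345],None,fx=4.3,fy=4.3,interpolation=cv2.INTER_CUBIC)
cv2.imwrite('pics/sidez.png',np.hstack([a,b]))
```

```text
(no output)
```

View pics/topz.png

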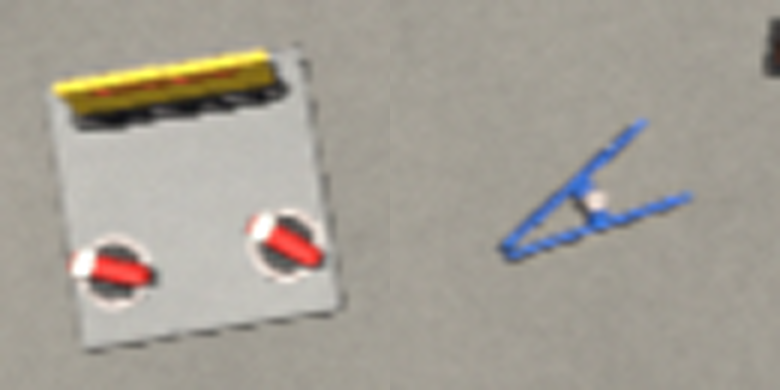

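View pics/sidez.png

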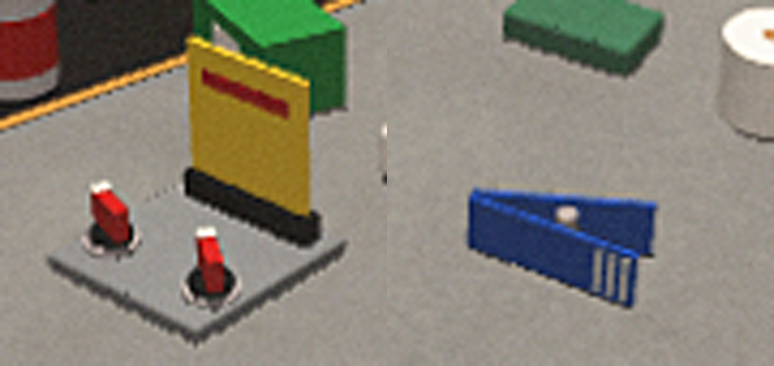

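The white end of each bolt points image-left (+y) and has to turn towards the card. The clip's jaws meet at its left end (towards +y), with the levers on the right. Next I'll take coarse measurements.

Run:
```python
from h import *
c=load('top0'); p=c['pixels']; hsv=cv2.cvtColor(p,cv2.COLOR_RGB2HSV).astype(int)
H,S,V=hsv[...,0],hsv[...,1],hsv[...,2]
red=((H<8)|(H>172))&(S>120)&(V>80)
yel=(H>20)&(H<35)&(S>150); blue=(H>100)&(H<130)&(S>110)
def box(u0,u1,v0,v1):
    m=np.zeros(p.shape[:2],bool); m[v0:v1,u0:u1]=1; return m
for n,b in [('L',box(203,224,230,250)),('R',box(232,252,226,248))]:
    m=red&b; v,u=np.nonzero(m); cv=np.cov(u,v); w,e=np.linalg.eigh(cv)
    ctr=np.array([u.mean(),v.mean()]); d=e[:,1]
    X=np.array([onz(c,a,bb,.049) for a,bb in zip(u,v)])
    w,e=np.linalg.eigh(np.cov(X[:,0],X[:,1])); 
    wh=(V>190)&(S<60)&b
    print(n,len(u),'red centre',X.mean(0),'dir',e[:,1], 'z',np.median(pts(c,m)[:,2]))
m=yel&box(195,250,195,225); P=pts(c,m); print('yel',len(P),P.min(0),P.max(0))
t=P[P[:,2]>.12]; print(len(t),t.mean(0)); 
m=blue&box(300,365,210,255); P=pts(c,m); print('clip',P[:,2].max(),P[:,2].min(),P[:,:2].min(0),P[:,:2].max(0))
```

```text
L 36 red centre [0.47812856 0.09838989 0.049     ] dir [0.16220436 0.98675719] z 0.0473694443350402
R 36 red centre [0.49101341 0.00466073 0.049     ] dir [0.40664882 0.91358455] z 0.04705019162248203
yel 147 [0.56554616 0.01655835 0.02493298] [0.58400952 0.12062511 0.13951473]
55 [0.57449598 0.0720801  0.13228352]
clip 0.04120305650034539 -0.003465112650059776 [ 0.46822485 -0.33841066] [ 0.53674371 -0.24137512]
```

```bash
cat >> h.py <<'E'
from scipy.spatial.transform import Rotation as Ro
def go(x,y,z,yaw,roll=np.pi,pitch=0.):
    s=ctrl.get_obs(); Rc=Ro.from_euler('xyz',s['eef_rot']); Rt=Ro.from_euler('xyz',[roll,pitch,yaw])
    r=(Rc.inv()*Rt).as_rotvec(degrees=True); d=Rc.inv().apply(np.array([x,y,z])-s['ee_pos'])
    print('turn',r.round(2),'shift',d.round(4),'rows rot',np.linalg.norm(r)/8.59,'lin',np.linalg.norm(d)/.05)
def st():
    s=ctrl.get_obs(); print('t',round(s['time_s'],2),'p',s['ee_pos'].round(4),'rpy',s['eef_rot'].round(4),'F',s['force'].round(1),'M',s['moment'].round(2),'w',round(s['grip_width'],4),'q',s['qpos'].round(2))
E
python3 - <<'E'
from h import *
c=load('wrist0'); st(); Rc=Ro.from_euler('xyz',ctrl.get_obs()['eef_rot'])
print('cam axes in tool',Rc.inv().apply(c['R']).round(3))
go(.45,.10,.26,1.41)
E
```

```text
t 0.15 p [0.1455 0.5302 0.224 ] rpy [-3.1407 -0.      2.8737] F [ 0.   0.1 -0.4] M [ 0.03 -0.   -0.01] w 0.0938 q [ 1.24  0.3   1.52 -0.    1.32 -0.07]
cam axes in tool [[ 0.001  1.    -0.   ]
 [-0.959  0.001 -0.282]
 [-0.282  0.001  0.959]]
turn [-4.000e-02  4.000e-02  8.387e+01] shift [-0.4075 -0.3343 -0.0357] rows rot 9.763284302835803 lin 10.566022719471789
```

Run:
```python
from h import *
go(.48,-.02,.26,1.41)
```

```text
turn [-4.000e-02  4.000e-02  8.387e+01] shift [-0.4682 -0.4421 -0.0356] rows rot 9.763284302835803 lin 12.898442699039991
```

Emit:
{"name": "send_rows", "arguments": {
  "series": [
    [0, 0, 84, -0.468, -0.442, -0.036, 1],
    [0, 0, 84, -0.468, -0.442, -0.036, 1],
    [0, 0, 84, -0.468, -0.442, -0.036, 1],
    [0, 0, 84, -0.468, -0.442, -0.036, 1],
    [0, 0, 84, -0.468, -0.442, -0.036, 1],
    [0, 0, 84, -0.468, -0.442, -0.036, 1],
    [0, 0, 84, -0.468, -0.442, -0.036, 1],
    [0, 0, 84, -0.468, -0.442, -0.036, 1]
  ]
}}

```text
time_s: 0.95
ee_pos: [0.3535, 0.1872, 0.247]
eef_rot: [3.141, -0.0, 1.668]
force: [1.2, 1.4, 0.5]
grip_width: 0.094
```

Run:
```python
from h import *
st();go(.48,-.02,.26,1.41)
```

```text
t 0.95 p [0.3535 0.1872 0.247 ] rpy [ 3.1411e+00 -2.0000e-04  1.6679e+00] F [1.2 1.4 0.5] M [-0.04  0.02 -0.01] w 0.094 q [ 0.4  -0.06  1.87  0.    1.33  0.3 ]
turn [ 2.000e-02 -1.000e-02  1.477e+01] shift [-0.2185  0.1059 -0.0129] rows rot 1.7198875214768938 lin 4.8630560068838085
```

Emit:
{"name": "send_rows", "arguments": {
  "series": [
    [0, 0, 14.8, -0.218, 0.106, -0.013, 1],
    [0, 0, 14.8, -0.218, 0.106, -0.013, 1],
    [0, 0, 14.8, -0.218, 0.106, -0.013, 1],
    [0, 0, 14.8, -0.218, 0.106, -0.013, 1],
    [0, 0, 14.8, -0.218, 0.106, -0.013, 1],
    [0, 0, 14.8, -0.218, 0.106, -0.013, 1],
    [0, 0, 14.8, -0.218, 0.106, -0.013, 1],
    [0, 0, 14.8, -0.218, 0.106, -0.013, 1]
  ]
}}

```text
time_s: 1.75
ee_pos: [0.4804, -0.016, 0.2596]
eef_rot: [-3.141, -0.0, 1.416]
force: [0.8, 0.3, -0.7]
grip_width: 0.0938
```

Run:
```python
from h import *
st();save('wrist','wrist1')
```

```text
t 1.75 p [ 0.4804 -0.016   0.2596] rpy [-3.1411e+00 -1.0000e-04  1.4162e+00] F [ 0.8  0.3 -0.7] M [-0.07  0.04 -0.  ] w 0.0938 q [-0.11  0.12  1.66  0.    1.37  0.04]
```

View pics/wrist1.png

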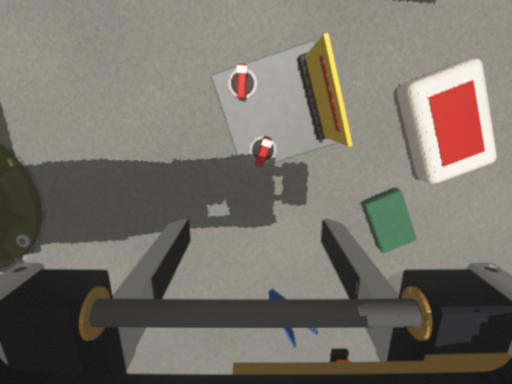

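The wrist view shows both wings clearly: the left one near (241,82), the right one near (263,150), and the card along (325,40)–(350,143).

```bash
cat > m.py <<'E'
from h import *
def wing(c,u0,u1,v0,v1):
    m=np.zeros(c['z_map'].shape,bool); m[v0:v1,u0:u1]=1
    P=pts(c,m); T=P[(P[:,2]>.043)&(P[:,2]<.056)]
    r=cv2.minAreaRect((T[:,:2]*1000).astype(np.float32)); b=cv2.boxPoints(r)
    print('wing n',len(T),'z',np.median(T[:,2]).round(4),'ctr',np.array(r[0]).round(1),'size',np.array(r[1]).round(1))
    w,e=np.linalg.eigh(np.cov(T[:,:2].T)); d=e[:,1]; d=d*(1 if d[1]>0 or d[0]>.9 else -1)
    print(' mean',(T.mean(0)*1000).round(1),'ang',np.arctan2(d[1],d[0]).round(3))
def card(c,u0,u1,v0,v1):
    hsv=cv2.cvtColor(c['pixels'],cv2.COLOR_RGB2HSV).astype(int);H,S=hsv[...,0],hsv[...,1]
    m=np.zeros(c['z_map'].shape,bool); m[v0:v1,u0:u1]=1
    m&=(H>18)&(H<36)&(S>120)
    P=pts(c,m); T=P[(P[:,2]>.129)&(P[:,2]<.142)]
    r=cv2.minAreaRect((T[:,:2]*1000).astype(np.float32))
    w,e=np.linalg.eigh(np.cov(T[:,:2].T)); d=e[:,1]*np.sign(e[1,1])
    s=(T[:,:2]-T[:,:2].mean(0))@d
    print('card n',len(T),'z',T[:,2].mean().round(4),'rect',np.array(r[0]).round(1),np.array(r[1]).round(1),'ydir ang-90',(np.arctan2(d[1],d[0])-np.pi/2).round(4))
E
python3 - <<'E'
from m import *
c=load('wrist1'); wing(c,225,258,55,105); wing(c,248,285,130,172); card(c,300,360,20,155)
E
```

```text
wing n 336 z 0.0497 ctr [480.2 104.8] size [42.1 11.6]
 mean [480.2 105.3  49.5] ang 1.382
wing n 269 z 0.0499 ctr [494.4   9.7] size [41.9 12.1]
 mean [494.5  10.4  49.7] ang 1.089
card n 719 z 0.1352 rect [575.4  70.9] [  4.9 109.7] ydir ang-90 0.1472
```

Run:
```python
from h import *
go(.4944,.0097,.12,1.089);go(.4944,.0097,.060,1.089)
```

```text
turn [ 0.000e+00 -1.000e-02  1.878e+01] shift [0.0273 0.0099 0.1398] rows rot 2.1865660493618164 lin 2.8566939274100864
turn [ 0.000e+00 -1.000e-02  1.878e+01] shift [0.0273 0.0099 0.1998] rows rot 2.1865660493618164 lin 4.038925884900343
```

Emit:
{"name": "send_rows", "arguments": {
  "series": [
    [0, 0, 8, 0.01, 0.004, 0.045, 1],
    [0, 0, 16, 0.02, 0.008, 0.09, 1],
    [0, 0, 18.8, 0.0273, 0.0099, 0.13, 1],
    [0, 0, 18.8, 0.0273, 0.0099, 0.14, 1],
    [0, 0, 18.8, 0.0273, 0.0099, 0.14, 1],
    [0, 0, 18.8, 0.0273, 0.0099, 0.14, 1]
  ],
  "force": 30
}}

```text
time_s: 2.4
ee_pos: [0.4956, 0.0087, 0.1218]
eef_rot: [3.139, -0.001, 1.089]
force: [-0.2, -0.5, 0.6]
grip_width: 0.0943
```

Run:
```python
from h import *
st();go(.4944,.0097,.060,1.089)
c=save('wrist','wrist2')
print(proj(c,[.4944,.0097,.049]))
```

```text
t 2.4 p [0.4956 0.0087 0.1218] rpy [ 3.1393e+00 -1.0000e-03  1.0893e+00] F [-0.2 -0.5  0.6] M [-0.03  0.07 -0.06] w 0.0943 q [-0.06  0.29  1.79 -0.    1.06  0.43]
turn [ 0.13 -0.06  0.02] shift [ 0.0003 -0.0017  0.0618] rows rot 0.017005262141602296 lin 1.2358260177945424
[254.54506657 204.70617088]
```

View pics/wrist2.png

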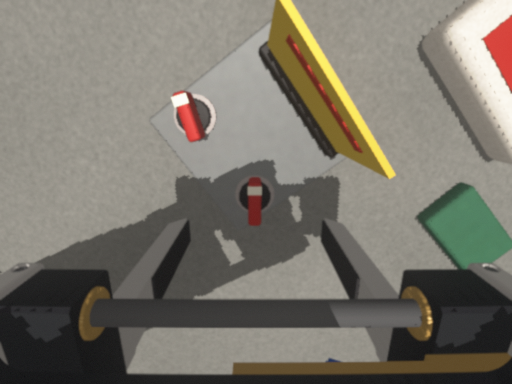

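The right wing sits at (254,200), aligned with the tool and centred between the fingers. I'll descend and grip it.

Emit:
{"name": "send_rows", "arguments": {
  "series": [
    [0, 0, 0, 0.0003, -0.0015, 0.04, 1],
    [0, 0, 0, 0.0003, -0.0015, 0.061, 1],
    [0, 0, 0, 0.0003, -0.0015, 0.061, -1],
    [0, 0, 0, 0.0003, -0.0015, 0.061, -1],
    [0, 0, 0, 0.0003, -0.0015, 0.061, -1],
    [0, 0, 0, 0.0003, -0.0015, 0.061, -1],
    [0, 0, 0, 0.0003, -0.0015, 0.061, -1],
    [0, 0, 0, 0.0003, -0.0015, 0.061, -1]
  ],
  "force": 30
}}

```text
time_s: 3.25
ee_pos: [0.4938, 0.0096, 0.0592]
eef_rot: [3.141, -0.0, 1.087]
force: [-0.1, 0.2, -0.8]
grip_width: 0.0493
```

Run:
```python
from h import *
st()
```

```text
t 3.25 p [0.4938 0.0096 0.0592] rpy [ 3.1410e+00 -3.0000e-04  1.0874e+00] F [-0.1  0.2 -0.8] M [-0.06  0.09 -0.01] w 0.0493 q [-0.05  0.39  1.83 -0.    0.92  0.43]
```

Fingers close slowly; I'll keep closing.

Emit:
{"name": "send_rows", "arguments": {
  "series": [
    [0, 0, 0, 0, 0, 0, -1],
    [0, 0, 0, 0, 0, 0, -1],
    [0, 0, 0, 0, 0, 0, -1],
    [0, 0, 0, 0, 0, 0, -1],
    [0, 0, 0, 0, 0, 0, -1],
    [0, 0, 0, 0, 0, 0, -1]
  ]
}}

```text
time_s: 3.85
ee_pos: [0.4946, 0.0091, 0.0589]
eef_rot: [3.139, -0.0, 1.087]
force: [7.9, -4.5, -5.1]
grip_width: 0.0117
```

Emit:
{"name": "send_rows", "arguments": {
  "series": [
    [0, 0, 8, 0, 0, 0, -1],
    [0, 0, 16, 0, 0, 0, -1],
    [0, 0, 24, 0, 0, 0, -1],
    [0, 0, 32, 0, 0, 0, -1],
    [0, 0, 40, 0, 0, 0, -1],
    [0, 0, 48, 0, 0, 0, -1],
    [0, 0, 55, 0, 0, 0, -1],
    [0, 0, 55, 0, 0, 0, -1]
  ]
}}

```text
time_s: 4.65
ee_pos: [0.4947, 0.0091, 0.0589]
eef_rot: [3.14, -0.003, 0.123]
force: [6.9, -4.4, -6.4]
grip_width: 0.0116
```

Run:
```python
from h import *
st()
```

```text
t 4.65 p [0.4947 0.0091 0.0589] rpy [ 3.1404e+00 -2.5000e-03  1.2330e-01] F [ 6.9 -4.4 -6.4] M [-0.69 -1.34  0.27] w 0.0116 q [-0.06  0.39  1.83 -0.    0.92  1.39]
```

At the stop: yaw is 0.123, past the stop's 0.148, and the moment has risen. I'll release and rise.

Emit:
{"name": "send_rows", "arguments": {
  "series": [
    [0, 0, 0, 0, 0, 0, 1],
    [0, 0, 0, 0, 0, 0, 1],
    [0, 0, 0, 0, 0, 0, 1],
    [0, 0, 0, 0, 0, 0, 1],
    [0, 0, 0, 0, 0, -0.04, 1],
    [0, 0, 0, 0, 0, -0.08, 1],
    [0, 0, 0, 0, 0, -0.09, 1],
    [0, 0, 0, 0, 0, -0.09, 1]
  ]
}}

```text
time_s: 5.45
ee_pos: [0.4942, 0.0096, 0.15]
eef_rot: [3.141, -0.003, 0.128]
force: [0.5, 0.5, -1.1]
grip_width: 0.0722
```

Run:
```python
from h import *
st();go(.4802,.1048,.150,1.382)
```

```text
t 5.45 p [0.4942 0.0096 0.15  ] rpy [ 3.1411e+00 -2.8000e-03  1.2750e-01] F [ 0.5  0.5 -1.1] M [-0.06  0.11  0.01] w 0.0722 q [-0.05  0.25  1.76  0.    1.12  1.39]
turn [  0.13  -0.12 -71.88] shift [-0.0018 -0.0962 -0.    ] rows rot 8.367432206965466 lin 1.9247924991687353
```

Emit:
{"name": "send_rows", "arguments": {
  "series": [
    [0, 0, -71.9, -0.002, -0.096, 0, 1],
    [0, 0, -71.9, -0.002, -0.096, 0, 1],
    [0, 0, -71.9, -0.002, -0.096, 0, 1],
    [0, 0, -71.9, -0.002, -0.096, 0, 1],
    [0, 0, -71.9, -0.002, -0.096, 0, 1],
    [0, 0, -71.9, -0.002, -0.096, 0, 1],
    [0, 0, -71.9, -0.002, -0.096, 0, 1],
    [0, 0, -71.9, -0.002, -0.096, 0, 1]
  ]
}}

```text
time_s: 6.25
ee_pos: [0.4787, 0.1045, 0.1469]
eef_rot: [-3.139, 0.001, 1.334]
force: [0.3, 0.3, -0.4]
grip_width: 0.0941
```

Emit:
{"name": "send_rows", "arguments": {
  "series": [
    [0, 0, -3, 0, 0, 0, 1],
    [0, 0, -3, 0, 0, 0, 1],
    [0, 0, -3, 0, 0, 0, 1]
  ]
}}

```text
time_s: 6.55
ee_pos: [0.479, 0.1045, 0.1477]
eef_rot: [-3.14, 0.001, 1.378]
force: [-0.5, 0.1, 0.7]
grip_width: 0.0939
```

Run:
```python
from h import *
st();go(.4802,.1048,.06,1.382); c=save('wrist','wrist3')
```

```text
t 6.55 p [0.479  0.1045 0.1477] rpy [-3.1399e+00  6.0000e-04  1.3778e+00] F [-0.5  0.1  0.7] M [-0.11  0.04  0.04] w 0.0939 q [0.14 0.25 1.77 0.   1.12 0.33]
turn [-0.09  0.03 -0.24] shift [0.0006 0.0012 0.0877] rows rot 0.030056907245843822 lin 1.7532388761759359
```

View pics/wrist3.png

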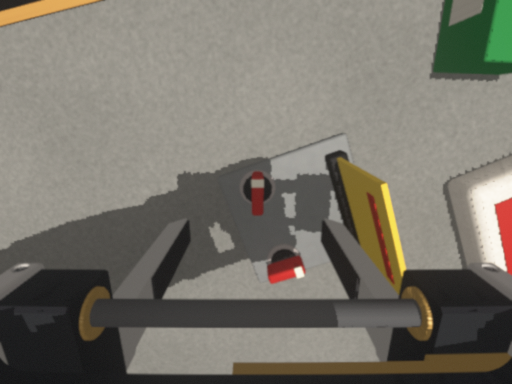

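The left wing is centred at (257,192), and the right bolt's wing now points at the card. I'll descend to a TCP height of about 60 mm.

Emit:
{"name": "send_rows", "arguments": {
  "series": [
    [0, 0, 0, 0.0006, 0.001, 0.045, 1],
    [0, 0, 0, 0.0006, 0.001, 0.075, 1],
    [0, 0, 0, 0.0006, 0.001, 0.086, -1],
    [0, 0, 0, 0.0006, 0.001, 0.086, -1],
    [0, 0, 0, 0.0006, 0.001, 0.086, -1],
    [0, 0, 0, 0.0006, 0.001, 0.086, -1],
    [0, 0, 0, 0.0006, 0.001, 0.086, -1],
    [0, 0, 0, 0.0006, 0.001, 0.086, -1]
  ]
}}

```text
time_s: 7.4
ee_pos: [0.4809, 0.105, 0.0635]
eef_rot: [3.14, -0.0, 1.38]
force: [0.3, -0.7, -1.1]
grip_width: 0.0495
```

Emit:
{"name": "send_rows", "arguments": {
  "series": [
    [0, 0, 0, 0, 0, 0, -1],
    [0, 0, 0, 0, 0, 0, -1],
    [0, 0, 0, 0, 0, 0, -1],
    [0, 0, 0, 0, 0, 0, -1],
    [0, 0, 0, 0, 0, 0, -1],
    [0, 0, 0, 0, 0, 0, -1],
    [0, 0, 0, 0, 0, 0, -1],
    [0, 0, 0, 0, 0, 0, -1]
  ]
}}

```text
time_s: 8.2
ee_pos: [0.4808, 0.1049, 0.0628]
eef_rot: [3.141, -0.0, 1.38]
force: [4.9, -0.2, -3.0]
grip_width: 0.0113
```

Emit:
{"name": "send_rows", "arguments": {
  "series": [
    [0, 0, 8, 0, 0, 0, -1],
    [0, 0, 16, 0, 0, 0, -1],
    [0, 0, 24, 0, 0, 0, -1],
    [0, 0, 32, 0, 0, 0, -1],
    [0, 0, 40, 0, 0, 0, -1],
    [0, 0, 48, 0, 0, 0, -1],
    [0, 0, 56, 0, 0, 0, -1],
    [0, 0, 64, 0, 0, 0, -1]
  ]
}}

```text
time_s: 9.0
ee_pos: [0.4814, 0.1043, 0.0629]
eef_rot: [3.14, -0.002, 0.257]
force: [8.6, -6.6, -6.1]
grip_width: 0.0117
```

Emit:
{"name": "send_rows", "arguments": {
  "series": [
    [0, 0, 6, 0, 0, 0, -1],
    [0, 0, 9, 0, 0, 0, -1],
    [0, 0, 9, 0, 0, 0, -1],
    [0, 0, 9, 0, 0, 0, -1]
  ]
}}

```text
time_s: 9.4
ee_pos: [0.4814, 0.1042, 0.0628]
eef_rot: [3.14, -0.002, 0.106]
force: [8.9, -7.0, -5.0]
grip_width: 0.0116
```

Run:
```python
from h import *
st()
```

```text
t 9.4 p [0.4814 0.1042 0.0628] rpy [ 3.1402e+00 -1.8000e-03  1.0610e-01] F [ 8.9 -7.  -5. ] M [-1.41 -1.57  0.28] w 0.0116 q [ 0.14  0.38  1.83 -0.    0.93  1.61]
```

Emit:
{"name": "send_rows", "arguments": {
  "series": [
    [0, 0, 0, 0, 0, 0, 1],
    [0, 0, 0, 0, 0, 0, 1],
    [0, 0, 0, 0, 0, 0, 1],
    [0, 0, 0, 0, 0, 0, 1],
    [0, 0, 0, 0, 0, -0.05, 1],
    [0, 0, 0, 0, 0, -0.1, 1],
    [0, 0, 0, 0, 0, -0.15, 1],
    [0, 0, 0, 0, 0, -0.15, 1]
  ]
}}

```text
time_s: 10.2
ee_pos: [0.4826, 0.1054, 0.2191]
eef_rot: [-3.141, -0.01, 0.106]
force: [0.7, -0.1, -1.0]
grip_width: 0.072
```

Run:
```python
from m import *
st(); c=load('wrist1'); t=load('top0')
for n,c in (('w',c),('t',t)):
    hsv=cv2.cvtColor(c['pixels'],cv2.COLOR_RGB2HSV).astype(int);H,S,V=hsv[...,0],hsv[...,1],hsv[...,2]
    m=(H>100)&(H<130)&(S>110)
    if n=='t':
        m[:,:300]=0; m[:,365:]=0; m[:205]=0; m[260:]=0
        P=pts(c,m); print(len(P)); v,u=np.nonzero(m)
        X=np.array([onz(c,a,b,.036)[:2] for a,b in zip(u,v)])
        h=cv2.convexHull((X*1000).astype(np.float32)); a=cv2.minEnclosingTriangle(h); print(a[1].reshape(-1,2))
        i=np.argsort(X[:,1]); print(X[i[-4:]],X[i[:4]])
go(.5,-.40,.2,1.7)
```

```text
t 10.2 p [0.4826 0.1054 0.2191] rpy [-3.1411 -0.0102  0.1059] F [ 0.7 -0.1 -1. ] M [ 0.02  0.13 -0.04] w 0.072 q [0.14 0.17 1.69 0.   1.27 1.61]
85
[[ 539.88074 -314.5463 ]
 [ 495.90823 -338.6362 ]
 [ 461.0665  -224.35951]]
[[ 0.4716846  -0.2451583 ]
 [ 0.46841754 -0.24507287]
 [ 0.47498856 -0.24196136]
 [ 0.47171985 -0.24187673]] [[ 0.49690953 -0.33808766]
 [ 0.49694496 -0.33478786]
 [ 0.49698034 -0.3314885 ]
 [ 0.49369523 -0.3313778 ]]
turn [  0.44  -0.48 -91.33] shift [-0.0363  0.5044  0.0185] rows rot 10.63275012663228 lin 10.120638465701623
```

Run:
```python
from m import *
go(.53,-.36,.2,2.06)
```

```text
turn [   0.55   -0.41 -111.96] shift [-0.0022  0.4678  0.0189] rows rot 13.033917751231767 lin 9.363431018903116
```

Emit:
{"name": "send_rows", "arguments": {
  "series": [
    [0, 0, -112, -0.002, 0.468, 0.01, 1],
    [0, 0, -112, -0.002, 0.468, 0.01, 1],
    [0, 0, -112, -0.002, 0.468, 0.01, 1],
    [0, 0, -112, -0.002, 0.468, 0.01, 1],
    [0, 0, -112, -0.002, 0.468, 0.01, 1],
    [0, 0, -112, -0.002, 0.468, 0.01, 1],
    [0, 0, -112, -0.002, 0.468, 0.01, 1],
    [0, 0, -112, -0.002, 0.468, 0.01, 1]
  ]
}}

```text
time_s: 11.0
ee_pos: [0.5179, -0.2593, 0.2045]
eef_rot: [-3.141, -0.0, 1.206]
force: [0.1, 0.1, 0.1]
grip_width: 0.0941
```

Run:
```python
from m import *
st();go(.53,-.36,.2,2.06)
```

```text
t 11.0 p [ 0.5179 -0.2593  0.2045] rpy [-3.1412e+00 -2.0000e-04  1.2060e+00] F [0.1 0.1 0.1] M [-0.09  0.    0.06] w 0.0941 q [-0.53  0.38  1.46  0.    1.3  -0.16]
turn [-2.000e-02 -2.000e-02 -4.893e+01] shift [-0.0897  0.0473  0.0045] rows rot 5.696357288953215 lin 2.0303804442353437
```

Emit:
{"name": "send_rows", "arguments": {
  "series": [
    [0, 0, -43, -0.06, 0.025, 0.005, 1],
    [0, 0, -43, -0.06, 0.025, 0.005, 1],
    [0, 0, -43, -0.06, 0.025, 0.005, 1],
    [0, 0, -43, -0.06, 0.025, 0.005, 1],
    [0, 0, -43, -0.06, 0.025, 0.005, 1],
    [0, 0, -43, -0.06, 0.025, 0.005, 1],
    [0, 0, -43, -0.06, 0.025, 0.005, 1]
  ]
}}

```text
time_s: 11.7
ee_pos: [0.5196, -0.3224, 0.1997]
eef_rot: [-3.141, -0.0, 1.946]
force: [-0.2, -0.2, -0.3]
grip_width: 0.0939
```

Run:
```python
from m import *
st();c=save('wrist','wrist4')
```

```text
t 11.7 p [ 0.5196 -0.3224  0.1997] rpy [-3.1414e+00 -4.0000e-04  1.9458e+00] F [-0.2 -0.2 -0.3] M [-0.04  0.06  0.06] w 0.0939 q [-0.62  0.46  1.36  0.    1.32 -0.99]
```

View pics/wrist4.png

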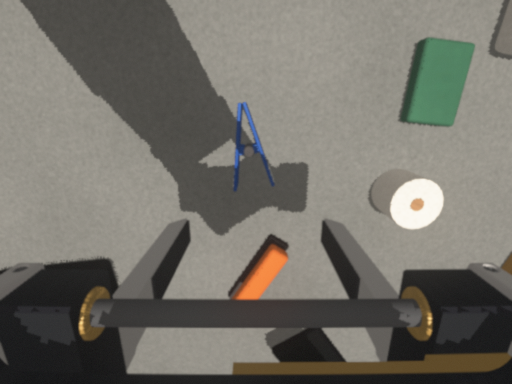

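The clip's jaw tip is at (242,103), its pivot at (249,152) and its lever ends at (236,190) and (273,184). The stapler lies at (262,270), behind the levers.

Run:
```python
from m import *
c=load('wrist4')
hsv=cv2.cvtColor(c['pixels'],cv2.COLOR_RGB2HSV).astype(int);H,S,V=hsv[...,0],hsv[...,1],hsv[...,2]
m=(H>100)&(H<132)&(S>110); m[:90]=0;m[215:]=0;m[:,:220]=0;m[:,290:]=0
P=pts(c,m); T=P[(P[:,2]>.030)&(P[:,2]<.042)]; print(len(P),len(T),np.median(T[:,2]))
tip=T[np.argsort(-T[:,1])[:8]].mean(0)
d0=np.array([-.045,.084]);d0/=np.linalg.norm(d0)
n0=np.array([-d0[1],d0[0]])
# split arms
s=(T[:,:2]-tip[:2])@d0; q=(T[:,:2]-tip[:2])@n0
print('len',s.min(),s.max())
arms=[]
for sg in (1,-1):
    # rear part lines
    k=(s<-.062)&(s>-.1)
    med=np.median([q[k].max(),q[k].min()])
    A=T[k&((q-med)*sg>0)]
    w,e=np.linalg.eigh(np.cov(A[:,:2].T)); d=e[:,1]*np.sign(e[1,1]); arms.append((A[:,:2].mean(0),d)); print(len(A),A.mean(0),np.arctan2(d[1],d[0]), 'rms',np.sqrt(w[0]))
a=sum(np.arctan2(x[1][1],x[1][0]) for x in arms)/2
M=(arms[0][0]+arms[1][0])/2
d=np.array([np.cos(a),np.sin(a)]);n=np.array([-d[1],d[0]])
print('ang',a,'mid',M,'tip',tip, 'sep of lines',(arms[0][0]-arms[1][0])@n,'half diff',(np.arctan2(arms[0][1][1],arms[0][1][0])-np.arctan2(arms[1][1][1],arms[1][1][0]))/2)
s=(T[:,:2]-M)@d; tipS=s.max(); print('range',s.min(),s.max(), 'lateral tip',(tip[:2]-M)@n)
pv=M+d*(tipS-.055*1.0); g=pv-.036*d; print('pivot',pv,'grip',g, 'rear',s.min()-(tipS-.055))
print('pivot px',onz(c,249,152,.036))
# stapler
o=(H>5)&(H<16)&(S>170)&(V>90); o[:200]=0
Q=pts(c,o); Q=Q[Q[:,2]>.02];Q=Q[Q[:,2]<.06]; print('stapler',Q.min(0),Q.max(0)); 
print('stapler in grip frame x',((Q[:,:2]-g)@d).max(),'at lateral',((Q[:,:2]-g)@n)[((Q[:,:2]-g)@d).argmax()])
```

```text
604 583 0.03737429412146043
len -0.09925549272486486 0.0016303796548901657
94 [ 0.49383346 -0.3222639   0.03711324] 1.8768467787499574 rms 0.001096208558518992
58 [ 0.5277809  -0.30423669  0.0376688 ] 2.2808771246703987 rms 0.0007270741098338579
ang 2.078861951710178 mid [ 0.51080718 -0.31325029] tip [ 0.4744847  -0.24293454  0.03697198] sep of lines 0.03842946915400784 half diff -0.20201517296022065
range -0.019744388708861894 0.08083048514514296 lateral tip -0.0024732919514924554
pivot [ 0.49824096 -0.29068253] grip [ 0.51575453 -0.32213527] rear -0.045574873854004855
pivot px [ 0.49918045 -0.29215047  0.036     ]
stapler [ 0.55349683 -0.49094563  0.02889349] [ 0.59480772 -0.39710256  0.04658861]
stapler in grip frame x -0.09417287895832262 at lateral -0.01293405731962028
```

Run:
```python
from m import *
go(.5165,-.3229,.08,2.06);go(.5165,-.3229,.023,2.06)
```

```text
turn [-0.01 -0.02 -6.53] shift [ 0.0006 -0.003   0.1197] rows rot 0.7596355040538416 lin 2.3956362757806517
turn [-0.01 -0.02 -6.53] shift [ 0.0006 -0.003   0.1767] rows rot 0.7596355040538416 lin 3.535372867732378
```

Emit:
{"name": "send_rows", "arguments": {
  "series": [
    [0, 0, -6.5, 0.0006, -0.003, 0.04, 1],
    [0, 0, -6.5, 0.0006, -0.003, 0.085, 1],
    [0, 0, -6.5, 0.0006, -0.003, 0.12, 1],
    [0, 0, -6.5, 0.0006, -0.003, 0.12, 1],
    [0, 0, -6.5, 0.0006, -0.003, 0.12, 1]
  ]
}}

```text
time_s: 12.25
ee_pos: [0.5169, -0.3233, 0.081]
eef_rot: [3.141, 0.0, 2.062]
force: [-0.4, 0.3, 1.7]
grip_width: 0.094
```

Run:
```python
from m import *
st();go(.5165,-.3229,.023,2.06);c=save('wrist','wrist5')
```

```text
t 12.25 p [ 0.5169 -0.3233  0.081 ] rpy [3.1415e+00 2.0000e-04 2.0620e+00] F [-0.4  0.3  1.7] M [-0.06 -0.03 -0.01] w 0.094 q [-0.62  0.58  1.48  0.    1.09 -1.11]
turn [0.01 0.01 0.12] shift [ 0.0005 -0.0002  0.058 ] rows rot 0.013573309283360398 lin 1.160756110035172
```

View pics/wrist5.png

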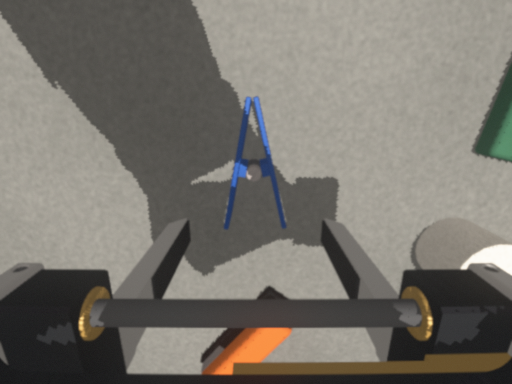

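The clip is symmetric between the fingers, with its pivot at (254,172) and its axis vertical in the image. I'll descend and squeeze.

Emit:
{"name": "send_rows", "arguments": {
  "series": [
    [0, 0, 0, 0.0005, 0, 0.03, 1],
    [0, 0, 0, 0.0005, 0, 0.055, 1],
    [0, 0, 0, 0.0005, 0, 0.058, 1],
    [0, 0, 0, 0.0005, 0, 0.058, -1],
    [0, 0, 0, 0.0005, 0, 0.058, -1],
    [0, 0, 0, 0.0005, 0, 0.058, -1],
    [0, 0, 0, 0.0005, 0, 0.058, -1],
    [0, 0, 0, 0.0005, 0, 0.058, -1]
  ],
  "force": 30
}}

```text
time_s: 13.1
ee_pos: [0.5166, -0.3228, 0.0226]
eef_rot: [3.141, 0.001, 2.064]
force: [0.3, 0.5, -0.5]
grip_width: 0.0575
```

Emit:
{"name": "send_rows", "arguments": {
  "series": [
    [0, 0, 0, 0, 0, 0, -1],
    [0, 0, 0, 0, 0, 0, -1],
    [0, 0, 0, 0, 0, 0, -1],
    [0, 0, 0, 0, 0, 0, -1],
    [0, 0, 0, 0, 0, 0, -1],
    [0, 0, 0, 0, 0, 0, -1],
    [0, 0, 0, 0, 0, 0, -1],
    [0, 0, 0, 0, 0, 0, -1]
  ]
}}

```text
time_s: 13.9
ee_pos: [0.5165, -0.3229, 0.0223]
eef_rot: [3.141, 0.001, 2.064]
force: [-0.5, -2.3, 4.4]
grip_width: 0.0309
```

Run:
```python
from m import *
st();c=save('wrist','wrist6')
```

```text
t 13.9 p [ 0.5165 -0.3229  0.0223] rpy [3.1415e+00 6.0000e-04 2.0637e+00] F [-0.5 -2.3  4.4] M [-0.4   0.23  0.05] w 0.0309 q [-0.62  0.66  1.5  -0.    0.98 -1.11]
```

View pics/wrist6.png

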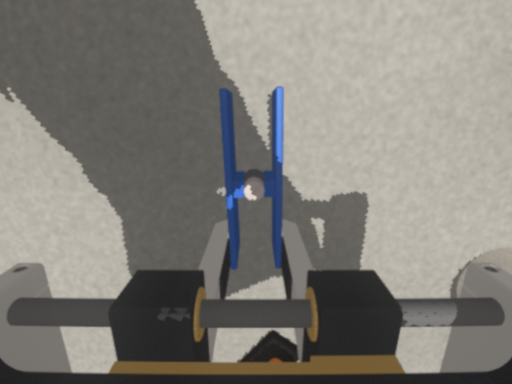

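```bash
cat >> m.py <<'E'
def mouth(c,z,px):
    s=ctrl.get_obs(); R=Ro.from_euler('xyz',s['eef_rot'])
    for u,v in px:
        X=onz(c,u,v,z); print((u,v),X.round(4),'tool',R.inv().apply(X-s['ee_pos']).round(4))
E
python3 - <<'E'
from m import *
c=load('wrist6'); mouth(c,.036,[(227,90),(279,88),(234,268),(278,268),(255,188)])
E
```

```text
(227, 90) [ 0.4592 -0.2474  0.036 ] tool [ 0.0936 -0.0148 -0.0137]
(279, 88) [ 0.4821 -0.234   0.036 ] tool [ 0.0946  0.0118 -0.0137]
(234, 268) [ 0.5094 -0.3379  0.036 ] tool [-0.0098 -0.0133 -0.0137]
(278, 268) [ 0.5333 -0.325   0.036 ] tool [-0.0098  0.0138 -0.0137]
(255, 188) [ 0.4965 -0.2865  0.036 ] tool [ 0.0415 -0.0004 -0.0137]
```

Emit:
{"name": "send_rows", "arguments": {
  "series": [
    [0, 0, 0, 0, 0, -0.02, -1],
    [0, 0, 0, 0, 0, -0.05, -1],
    [0, 0, 0, 0, 0, -0.08, -1],
    [0, 0, 0, 0, 0, -0.11, -1],
    [0, 0, 0, 0, 0, -0.128, -1],
    [0, 0, 0, 0, 0, -0.128, -1],
    [0, 0, 0, 0, 0, -0.128, -1],
    [0, 0, 0, 0, 0, -0.128, -1]
  ]
}}

```text
time_s: 14.75
ee_pos: [0.5158, -0.3222, 0.1482]
eef_rot: [-3.14, -0.003, 2.064]
force: [-0.4, 0.3, -0.1]
grip_width: 0.0307
```

Run:
```python
from m import *
st();c=save('wrist','wrist7')
```

```text
t 14.75 p [ 0.5158 -0.3222  0.1482] rpy [-3.1404e+00 -2.5000e-03  2.0637e+00] F [-0.4  0.3 -0.1] M [-0.06  0.04  0.01] w 0.0307 q [-0.62  0.5   1.43  0.    1.22 -1.11]
```

View pics/wrist7.png

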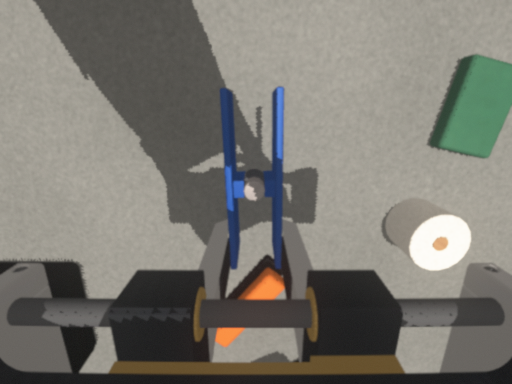

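The clip is held open, with jaw tips at (227,92) and (279,91). Next I'll carry it to the pre-entry point.

Run:
```python
from m import *
go(.6042,-.1082,.147,1.719);
```

```text
turn [-0.09 -0.13 19.75] shift [0.1468 0.1791 0.0015] rows rot 2.2995673761102178 lin 4.631553208262716
```

Emit:
{"name": "send_rows", "arguments": {
  "series": [
    [0, 0, 3, 0.018, 0.022, 0, -1],
    [0, 0, 6, 0.044, 0.054, 0, -1],
    [0, 0, 9, 0.071, 0.086, 0, -1],
    [0, 0, 12, 0.097, 0.118, 0, -1],
    [0, 0, 15, 0.12, 0.147, 0, -1],
    [0, 0, 18, 0.137, 0.167, 0, -1],
    [0, 0, 19.7, 0.1468, 0.179, 0, -1],
    [0, 0, 19.7, 0.1468, 0.179, 0, -1]
  ]
}}

```text
time_s: 15.6
ee_pos: [0.6047, -0.1069, 0.1488]
eef_rot: [-3.14, -0.001, 1.722]
force: [0.4, -0.0, -1.2]
grip_width: 0.0309
```

Emit:
{"name": "send_rows", "arguments": {
  "series": [
    [0, 0, 0, 0, 0, 0.015, -1],
    [0, 0, 0, 0, 0, 0.03, -1],
    [0, 0, 0, 0, 0, 0.044, -1],
    [0, 0, 0, 0, 0, 0.05, -1],
    [0, 0, 0, 0, 0, 0.05, -1],
    [0, 0, 0, 0, 0, 0.05, -1]
  ]
}}

```text
time_s: 16.2
ee_pos: [0.6047, -0.1089, 0.1003]
eef_rot: [3.141, 0.0, 1.72]
force: [0.1, 0.2, 0.2]
grip_width: 0.0304
```

Run:
```python
from m import *
st();c=save('wrist','wrist8');save('side','side8');save('top','top8')
```

```text
t 16.2 p [ 0.6047 -0.1089  0.1003] rpy [3.1413e+00 1.0000e-04 1.7197e+00] F [0.1 0.2 0.2] M [-0.08  0.06  0.03] w 0.0304 q [-0.24  0.56  1.45 -0.    1.13 -0.39]
```

View pics/wrist8.png

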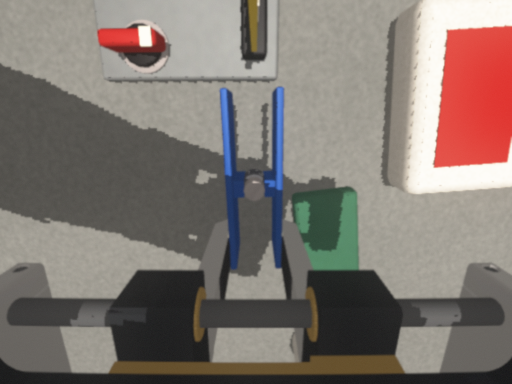

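View pics/side8.png

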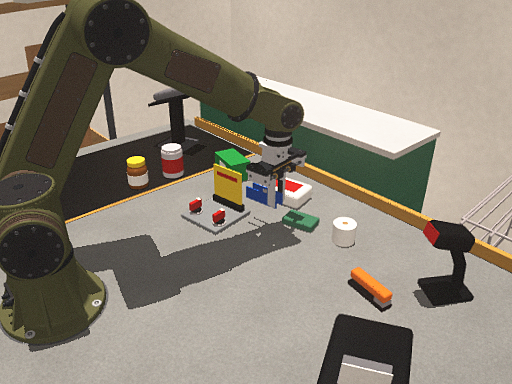

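Run:
```python
from m import *
c=load('wrist8'); Rt=Ro.from_euler('xyz',ctrl.get_obs()['eef_rot']); p=ctrl.get_obs()['ee_pos']
e=np.array([.5841,.0162,.09]);print('edge in tool',Rt.inv().apply(e-p))
hsv=cv2.cvtColor(c['pixels'],cv2.COLOR_RGB2HSV).astype(int);H,S,V=hsv[...,0],hsv[...,1],hsv[...,2]
m=(H>18)&(H<36)&(S>120); m[70:]=0; P=pts(c,m); T=Rt.inv().apply(P-p)
print(len(P),P.min(0),P.max(0)); 
for a,b in((.03,.06),(.06,.09),(.09,.11),(.11,.125)):
    k=(P[:,2]>a)&(P[:,2]<b); 
    if k.any(): print(a,k.sum(),T[k].min(0).round(4),T[k].max(0).round(4))
m=(H>100)&(H<132)&(S>110); B=pts(c,m); TB=Rt.inv().apply(B-p); k=TB[:,0]>.07; print('jaws',B[k,2].max(),TB[k].max(0),TB[k].min(0)); 
j=k&(TB[:,2]<.005-.015+0)&(TB[:,2]>-.02); 
for s in (1,-1):
    q=TB[j&(TB[:,1]*s>0)]; print(s,len(q),q.mean(0),q.min(0)[1],q.max(0)[1])
```

```text
edge in tool [ 0.1266547  -0.00199558  0.0106325 ]
377 [0.57532269 0.01502816 0.03229392] [0.58574626 0.04612008 0.13606136]
0.03 63 [ 0.1262 -0.0063  0.0409] [ 0.1576 -0.0004  0.0683]
0.06 78 [ 0.1261 -0.0039  0.0109] [ 0.1269 -0.0004  0.0399]
0.09 79 [ 0.1263 -0.0038 -0.0092] [ 0.127  -0.0005  0.0104]
0.11 82 [ 0.1261 -0.0039 -0.0244] [ 0.1271 -0.0005 -0.0094]
jaws 0.11724211079229377 [0.09474169 0.0133999  0.01070411] [ 0.07004582 -0.01877568 -0.01660606]
1 343 [ 0.08245561  0.01143673 -0.01452016] 0.009695654650366356 0.013399896343167635
-1 377 [ 0.08220266 -0.01648082 -0.01444124] -0.018775676431401496 -0.014418358378536392
```

Measured in the tool frame, the card's mid-plane is at y = -2.1 mm and the jaw midline at -2.5 mm, so they are aligned. The edge is 32 mm ahead of the jaw tips, so I'll advance 56 mm slowly and go down 6 mm.

Emit:
{"name": "send_rows", "arguments": {
  "series": [
    [0, 0, 0, 0.008, 0.0004, 0.003, -1],
    [0, 0, 0, 0.016, 0.0004, 0.006, -1],
    [0, 0, 0, 0.024, 0.0004, 0.006, -1],
    [0, 0, 0, 0.032, 0.0004, 0.006, -1],
    [0, 0, 0, 0.04, 0.0004, 0.006, -1],
    [0, 0, 0, 0.048, 0.0004, 0.006, -1],
    [0, 0, 0, 0.056, 0.0004, 0.006, -1],
    [0, 0, 0, 0.056, 0.0004, 0.006, -1]
  ]
}}

```text
time_s: 17.15
ee_pos: [0.5966, -0.0522, 0.0941]
eef_rot: [3.142, -0.0, 1.721]
force: [0.6, -0.6, -0.4]
grip_width: 0.031
```

Emit:
{"name": "send_rows", "arguments": {
  "series": [
    [0, 0, 0, 0, 0, 0, -1],
    [0, 0, 0, 0, 0, 0, -1],
    [0, 0, 0, 0, 0, 0, -1]
  ]
}}

```text
time_s: 17.45
ee_pos: [0.5967, -0.0535, 0.094]
eef_rot: [-3.142, 0.0, 1.72]
force: [-0.2, -0.2, -1.6]
grip_width: 0.0305
```

Run:
```python
from m import *
st();c=save('wrist','wrist9');save('side','side9');save('top','top9')
Rt=Ro.from_euler('xyz',ctrl.get_obs()['eef_rot']); p=ctrl.get_obs()['ee_pos']
e=np.array([.5841,.0162,.09]);print('edge in tool',Rt.inv().apply(e-p))
hsv=cv2.cvtColor(c['pixels'],cv2.COLOR_RGB2HSV).astype(int);H,S,V=hsv[...,0],hsv[...,1],hsv[...,2]
m=(H>18)&(H<36)&(S>120); m[200:]=0;m[:,:220]=0;m[:,290:]=0; P=pts(c,m); T=Rt.inv().apply(P-p)
for a,b in((.06,.09),(.09,.11),(.11,.125),(.131,.14)):
    k=(P[:,2]>a)&(P[:,2]<b)
    if k.any(): print(a,k.sum(),T[k].min(0).round(4),T[k].max(0).round(4))
m=(H>100)&(H<132)&(S>110); B=pts(c,m); TB=Rt.inv().apply(B-p); k=TB[:,0]>.06; print('jaws',B[k,2].max(),TB[k].max(0),TB[k].min(0))
j=k&(TB[:,2]<-.01)&(TB[:,2]>-.02)
for s in (1,-1):
    q=TB[j&(TB[:,1]*s>0)]; print(s,len(q),q.mean(0),q.min(0)[1],q.max(0)[1],q[:,0].max())
s8=load('side9')['pixels'][:,:,::-1][140:230,180:320]; cv2.imwrite('pics/side9z.png',cv2.resize(s8,None,fx=5,fy=5,interpolation=cv2.INTER_CUBIC))
t8=load('top9')['pixels'][:,:,::-1][160:265,180:320]; cv2.imwrite('pics/top9z.png',cv2.resize(t8,None,fx=5,fy=5,interpolation=cv2.INTER_CUBIC))
```

```text
t 17.45 p [ 0.5967 -0.0535  0.094 ] rpy [-3.1416  0.      1.7195] F [-0.2 -0.2 -1.6] M [-0.12  0.07  0.04] w 0.0305 q [-0.15  0.54  1.5  -0.    1.1  -0.3 ]
edge in tool [ 0.07072761 -0.00213216  0.00404186]
0.06 1 [0.0858 0.0003 0.0103] [0.0858 0.0003 0.0103]
0.11 66 [ 0.0858 -0.005  -0.0252] [ 0.129  -0.0046 -0.0224]
0.131 1339 [ 0.0709 -0.0041 -0.0446] [ 0.1242 -0.0004 -0.0403]
jaws 0.11133898869670872 [0.094731   0.01384637 0.00371609] [ 0.06000554 -0.01861123 -0.01729801]
1 478 [ 0.07758435  0.01170996 -0.01489069] 0.00980152402713932 0.01384637036178435 0.09473099732818041
-1 502 [ 0.07692689 -0.01619191 -0.01484209] -0.018611230243953728 -0.01389233000875709 0.09376030106107004
```

View pics/wrist9.png

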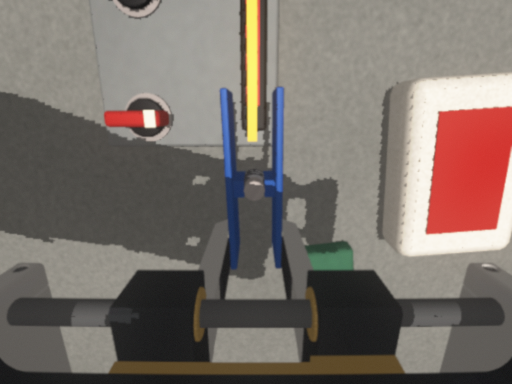

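View pics/side9z.png

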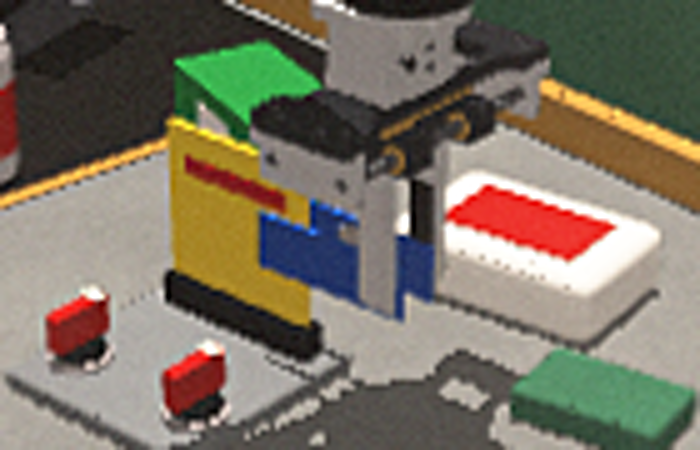

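View pics/top9z.png

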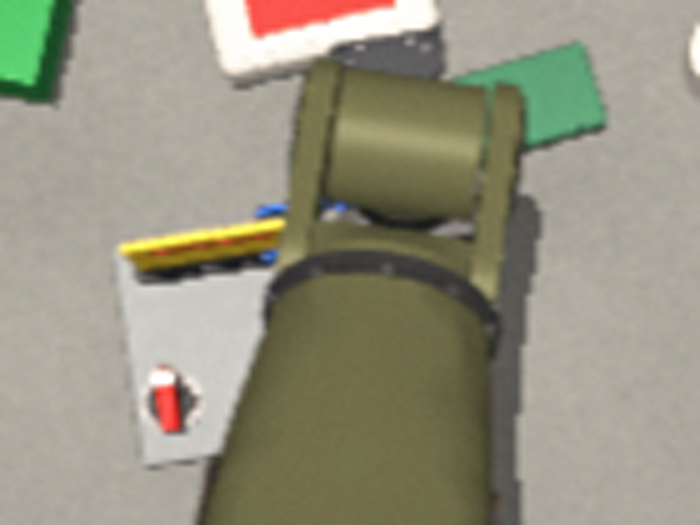

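Run:
```python
from m import *
c=load('wrist9'); wing(c,95,178,95,140)
for n in('top9','side9'):
    c=load(n); q=proj(c,[.4802,.1048,.049]).astype(int); print(n,q); r=10 if n=='top9' else 13; wing(c,q[0]-r,q[0]+r,q[1]-r,q[1]+r)
```

```text
wing n 965 z 0.0498 ctr [494.9   9.7] size [41.7 12.1]
 mean [495.8  10.2  49.6] ang 0.139
top9 [212 239]
wing n 42 z 0.0488 ctr [478.5 102.4] size [39.1 11.8]
 mean [479.3 102.7  48.8] ang 0.148
side9 [194 199]
wing n 30 z 0.045 ctr [478.3 100.3] size [40.3 13.8]
 mean [479.2 100.6  45.1] ang 0.152
```

Both wings measure 0.139 and 0.148–0.152 rad, against a stand yaw of 0.148, so both bolts are at their stops. Handing in.

Run:
```python
from h import *
print(ctrl.hand_in()); st()
```

```text
the job is handed in; nothing more can be done
None
the job is handed in; nothing more can be done
```

I turned both bolts clockwise to their end stops, then squeezed the blue clip fully open and carried it to the card. I handed the job in at about 17.6 s with the jaws around the card's right-hand edge and the clip still held open. The hand-in reports no verdict, so the figures below are my own last measurements.

- **Bolts:** the right wing lies at 0.139 rad and the left at 0.148–0.152 rad, against a stand yaw of 0.148 rad. Both are within about 0.01 rad of their stops.
- **Clip position:** the jaw ends are about 23.5 mm past the edge and the mouth about 0.2 mm from the card's mid-plane. The mouth is about 93 mm above the counter, and the clip is within about 0.02 rad of the card.
- **Clearance and hold:** each jaw has roughly 9 to 10 mm of clearance to the card. The finger opening was 30.5 mm at the 30 N grip setting, slightly under the 32 mm given for the plates at their stop. The wrist force was under 2 N.
- **Bystanders:** none was touched as far as the views show, though I did not re-measure their positions.

No check failed. The only disagreement was a 2–4 mm difference in the left bolt's position between the wrist view and the top and side views. Its angle agreed in the top and side views.

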